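Lock the shared snack box and put its key away

TASK

Lock the snack box: turn its red-headed key clockwise until you feel the brass bolt press home against the orange buffer in its keeper, firmly but without forcing it. Then turn the key back to the red mark, the only position where it comes out, draw it out without yanking, and set it down in the green bowl, not dropping it from a height. Do not touch the bolt itself, and leave the jar, funnel, timer and spoons where they are.

Things in the scene. Friction and masses are not known exactly. Their poses are not given: they have to be found in the camera images.
- lockbox: Blue steel box with a white lid, fixed to the cart, 180 (x) x 210 (y) x 90 mm high, reaching from x -90 to +90 and y -140 to +70 mm of its origin, which lies on the lock's vertical axis at table level. On top stands a square steel lock housing, 32 x 32 x 30 mm, the highest thing on the box but for the key; beside it, at x = 24 mm, the bolt slides along the box's y.
- keyhole (a point): On the lock axis at the top of the housing, 120 mm above the table; axes as the box's. The keyhole is a 10.4 mm square bore with 7.2 mm wide notches to +x (marked by a red patch) and -x, 23.4 mm end to end. The key's two wings pass the 8 mm thick cover only through the notches; elsewhere they are caught underneath: the key lifts about 5 mm and stops.
- plug: The plug that the key turns. Its x axis shows its angle: along the box's x = key-out position, just past which (0.1 rad) the key meets a firm stop; it starts 0.1 to 0.45 rad clockwise (from above) of that. Turns freely (0.03 N m) to about 0.66 clockwise, where its cam meets the bolt's tail and pushes it to the box's -y until it strikes the keeper's buffer at 0.9 to 1.35, to be felt. Turning back leaves the bolt thrown.
- cam (a point): The key has about 0.1 rad of play in the plug. Brass cam pin on the plug, 4 mm radius, 24 mm from the lock axis. Once the bolt bears on the buffer it is stiff: each further 0.04 rad on the key adds some 5 N on the bolt. The buffer must take over 2 N for a moment, never over 10 N (about 0.25 N m on the key, friction included).
- key: The key, standing in the lock: 8 mm steel shaft, at its tip two flat wings (20 mm across, 4 mm thick, 6 mm high) along its x, and a red head 30 (x) x 9 (y) x 38 mm. Origin: the shaft's tip, on its axis, 100 mm above the table; z up; the head spans z 27 to 65 mm. Key-out: its x parallel to the box's x. It must rise 21 mm to come out. Loose by 1 mm in the bore; over 40 N between key and lock is damage.
- key_bow (a point): In the key's red head, 50 mm above its tip, on its axis; axes as the key's. Good height to grip it, across its 9 mm thickness (the key's y). 50 g.
- bolt: Brass bolt, bar 12 (x) x 50 (y) x 9 mm high, lying in guides on top of the box and sliding along the box's y; origin: centre of its underside.
- bolt_nose (a point): Centre of the bolt's front end face, 25 mm to -y of the bolt's centre.
- keeper: Dark steel keeper on the lid, 24 mm wide, 14 mm high: a 13 mm deep pocket for the bolt's nose, closed by an end wall, from which an orange buffer stands 0 to 9 mm proud, set differently each time; the bolt stops on it. Origin: at the lid's surface, on the end wall's inner face; its y axis points back to the bolt, along the box's y. The nose starts 15 to 16 mm from the wall.
- bowl: Green ceramic bowl, loose, 156 mm wide at the rim, 50 mm high, wall 4 mm, inner floor about 5 mm up; origin: centre of its underside. It, the jar and the funnel trade places.
- jar: Empty glass jar, loose, 76 mm diameter, 105 mm high; origin: centre of its underside. Leave alone.
- funnel: Black plastic funnel standing on its 90 mm wide mouth, spout up, 95 mm high, loose; origin: centre of its foot. Leave alone.
- timer: White push-button kitchen timer lying flat, 65 x 65 x 26 mm, loose; origin: centre of its underside. Leave alone.
- spoons: Three steel measuring spoons fanned out on a ring, lying flat, about 130 mm long, 11 mm high, loose; origin: centre of the ring. Leave alone.

How it is judged:
By the outcome, as a careful person would: the job done as asked, in the order asked, and still so for the second after the job is handed in, with the robot touching nothing.
It also fails if it takes over 72 s, if anything falls off the work surface, if the arm or the gripper's body presses on something with over 40 N, if the wrist force passes 120 N, or if a joint passes its speed limit or range.

ROBOT

A 7-joint arm with a two-finger parallel gripper is mounted at the origin on the work surface. World frame = base frame: x ahead of the robot, y to its left, z up, the work surface at z = 0. Lengths are in m, angles in rad, forces in N, time in s.
With the tool pointing down it reaches from about 0.425 to 0.875 m from the base axis. Payload 9.9 kg.
Tool frame: the origin (TCP) lies midway between the tips of the shut fingers; the grasp point (between the pads) lies 19 mm behind it; z points along the fingers, y is the direction in which the jaws open and shut (so a half turn about z gives the same grasp; the last joint's range is limited). The gripper opens to 85 mm and grips with 20 to 120 N. Pads are 22 mm wide; open, the fingers measure 114 mm over their backs; the gripper's body (76 mm by 85 mm) begins 54 mm behind the grasp point. The pads swing forward as they close: fully open they stand 13 mm farther back than shut.
Start: joints at [1.071, 0.576, 0.025, 1.437, -0.015, 1.129, -0.057], TCP at [0.273, -0.617, 0.231] pointing down, gripper open.
Joint ranges: [-2.76, 2.76], [-0.34, 2.15], [-1.52, 1.57], [0.19, 2.46], [-1.09, 4.23], [0.17, 1.99], [-2.82, 2.82]. Speed limits (rad/s): [2.22, 2.22, 3.01, 3.01, 3.14, 3.14, 3.14].

INTERFACE

Orientations are given as a rotation vector (axis times angle).
In Python, from cell import get_obs, grab_frame, camera_info, finish_job gives the robot as it stands.
- The arm moves only by the tool carry_out, never from a script. Its argument "series" is text: rows parted by semicolons, each of 6 numbers parted by spaces: the shift along the world's x, y, z in cm, then the turn, a rotation vector about the world's x, y, z in degrees. In form: dx dy dz rx ry rz; .... A call has 1 to 12 rows; each row shifts and turns the pose as measured when the row begins; what a row does not reach is not made up. A row lasts 1/10 s, in which the tool goes at most 50 mm and 8.59 degrees, less where a joint would pass 70% of its speed; a pose out of reach is approached as far as the arm can. A call is refused whole if a number of a shift passes 5 or a number of a turn 8.59, either way. A call with a gripper value outside its range is refused whole. "gripper" is the finger opening in cm, from 0 to 8.54, set as the call begins (left out, the last holds). The fingers move at their own pace and stop on an object; the grip force is fixed at half the most. Time passes only in rows, so rows that do not move let the fingers close. It gives the time, the measured TCP pose, the force and the opening at its end, in the units of the state.
- get_obs(): the state, without advancing time (a new reading comes with each control period).
- grab_frame(name): name is "scene" or "top" or "wrist"; returns the picture (420x560x3 uint8, blue, green, red); there is no depth.
- camera_info(name): a dict with "vertical_fov" (degrees; the focal length in pixels is half the picture's height over the tangent of half this angle, whatever the lens; pixels are square), "cx", "cy" (the principal point, pixels), "cam_to_world" (4x4, takes a point from camera to world coordinates); the wrist camera has in their place "mount" (4x4, takes a point from camera to tool coordinates, whose origin is the TCP and whose axes are the flange's). Camera axes: x right, y down, z forward; pixel columns grow to the right and rows downward; lengths in m; the calibration is good to about 2 mm. A picture is of the moment at which its call begins: read the wrist's pose just before it. camera_info takes no time and is no camera call.
- finish_job(): hands the job in, once; it reports no verdict.
The state is a dict: "t": time; "joints": joint angles; "qd": joint speeds; "tau": joint torques, N m; "tcp_pos": TCP position; "orientation": TCP orientation; "wrist_force": force on the tool from outside, world axes, zero at the start; "torque": the same for the moment, N m; "gripper_width": opening from 0.0 (shut) to 1.0 (fully open).
Only numpy, scipy, OpenCV 4.12 (cv2) and the standard library are available. Lean on these libraries where they do the work, as an engineer would, in place of code of your own. Each camera call takes 0.05 s, during which the arm holds its last target.

## Working session

There is one attempt and no reset: what is moved stays moved. The work goes in short steps, Python scripts to look and compute and a tool call to move; the robot and the scene stay as the last step left them, time stands still between calls to the robot, and variables do not carry over. Pictures are saved under pics/ and viewed, and the job is handed in when it is done.

Besides the shell and the picture viewer there is one more tool, called after "Request:" as a command line: name --argument value ..., lists and objects as JSON in quotes. carry_out: Moves the arm, as the interface text tells. Its arguments: {"type":"object","properties":{"series":{"type":"string"},"gripper":{"type":"number"}},"required":["series"]}

```bash
ls; mkdir -p pics
python3 - <<'E'
from cell import *
import cv2,numpy as np
o=get_obs();print(o)
for n in("scene","top","wrist"):
    cv2.imwrite(f"pics/{n}0.png",grab_frame(n));print(n,camera_info(n))
E
```

```text
pics
{'t': 0.0, 'joints': array([ 1.07121607,  0.5765246 ,  0.02488879,  1.43793978, -0.01502505,
        1.12900651, -0.05650729]), 'qd': array([ 1.36713319e-03,  8.69492471e-05, -2.91129628e-04, -1.90638464e-05,
        2.30645244e-04, -6.48415092e-04,  5.54165170e-04]), 'tau': array([ 3.15554473e-05, -7.65756655e+01,  2.25015566e+00, -2.85973334e+01,
        1.52484683e-02,  1.27110226e-02,  4.97017834e-05]), 'tcp_pos': array([ 0.27243182, -0.61706436,  0.2304375 ]), 'orientation': array([-3.07235634e+00, -6.48040762e-01,  6.86619968e-04]), 'wrist_force': array([ 0.40815098, -0.12887326,  0.19226488]), 'torque': array([-0.03221648, -0.03726813,  0.02045186]), 'gripper_width': 0.9995456226671249}
scene {'vertical_fov': 45.49169329206062, 'cx': 281.8493671833291, 'cy': 208.44263239097404, 'cam_to_world': array([[-0.85776897,  0.44141619, -0.2634087 ,  0.85442032],
       [ 0.51403379,  0.73787148, -0.43739564,  0.38382388],
       [ 0.00128825, -0.51058538, -0.85982609,  0.9624466 ],
       [ 0.        ,  0.        ,  0.        ,  1.        ]])}
top {'vertical_fov': 47.11143108284823, 'cx': 279.27932576626864, 'cy': 209.043717321616, 'cam_to_world': array([[ 0.1464331 , -0.96811379,  0.2032561 ,  0.39358148],
       [-0.98921981, -0.14305236,  0.03130814, -0.06845712],
       [-0.00123358, -0.2056495 , -0.97862493,  1.12718469],
       [ 0.        ,  0.        ,  0.        ,  1.        ]])}
wrist {'vertical_fov': 69.07464087900168, 'cx': 281.47804082716624, 'cy': 210.31167723648272, 'mount': array([[ 2.01295678e-04, -9.49012538e-01, -3.15238262e-01,
         8.09488340e-02],
       [ 9.99999971e-01,  2.32844430e-04, -6.24182179e-05,
        -6.90132497e-04],
       [ 1.32637145e-04, -3.15238240e-01,  9.49012557e-01,
        -1.43464768e-01],
       [ 0.00000000e+00,  0.00000000e+00,  0.00000000e+00,
         1.00000000e+00]])}
```

View pics/scene0.png

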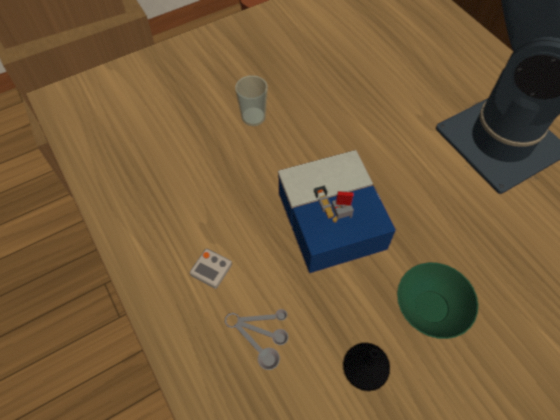

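View pics/top0.png

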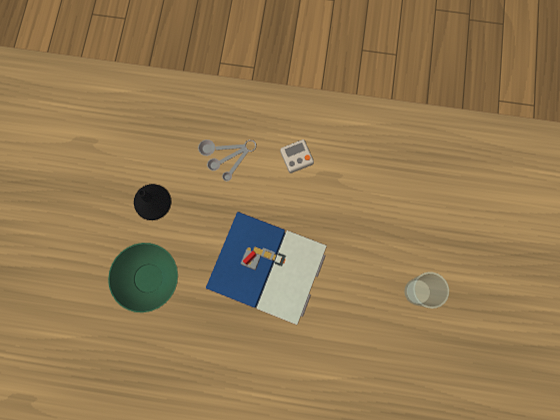

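View pics/wrist0.png

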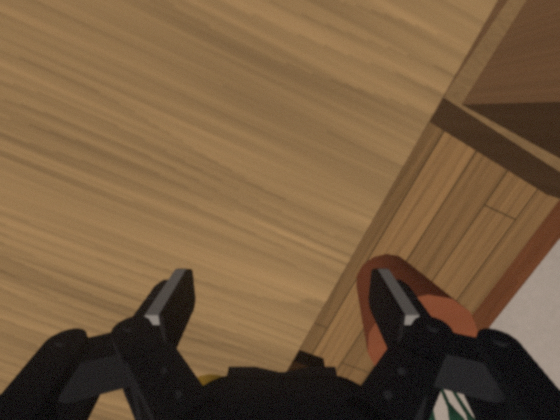

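```bash
cat > h.py <<'E'
import numpy as np,cv2
from cell import *
from scipy.spatial.transform import Rotation as R
def K(n):
    c=camera_info(n);f=210/np.tan(np.radians(c["vertical_fov"]/2));return c,f
def cam(n,obs=None):
    c,f=K(n)
    if n!="wrist":return c,f,c["cam_to_world"]
    o=obs or get_obs();T=np.eye(4);T[:3,:3]=R.from_rotvec(o["orientation"]).as_matrix();T[:3,3]=o["tcp_pos"]
    return c,f,T@c["mount"]
def ray(n,p,obs=None):
    c,f,T=cam(n,obs);d=T[:3,:3]@np.array([(p[0]-c["cx"])/f,(p[1]-c["cy"])/f,1]);return T[:3,3],d/np.linalg.norm(d)
def onz(n,p,z,obs=None):
    o,d=ray(n,p,obs);return o+d*(z-o[2])/d[2]
def proj(n,P,obs=None):
    c,f,T=cam(n,obs);q=np.linalg.inv(T)@np.append(P,1);return q[:2]/q[2]*f+[c["cx"],c["cy"]]
def tri(r1,r2):
    (a,u),(b,v)=r1,r2;s=np.linalg.lstsq(np.c_[u,-v],b-a,rcond=None)[0]
    p,q=a+u*s[0],b+v*s[1];return (p+q)/2,np.linalg.norm(p-q)
E
python3 - <<'E'
from h import *
im={n:cv2.imread(f"pics/{n}0.png") for n in("top","scene")}
for n in im:
    h=cv2.cvtColor(im[n],cv2.COLOR_BGR2HSV)
    red=(((h[...,0]<6)|(h[...,0]>174))&(h[...,1]>180)&(h[...,2]>90)).astype(np.uint8)
    N,l,s,c=cv2.connectedComponentsWithStats(red)
    print(n,[(s[i].tolist(),c[i].round(1).tolist()) for i in range(1,N) if s[i][4]>8])
    g=((h[...,0]>60)&(h[...,0]<90)&(h[...,1]>100)).astype(np.uint8)
    N,l,s,c=cv2.connectedComponentsWithStats(g)
    for i in range(1,N):
        if s[i][4]>500:
            cn=cv2.findContours((l==i).astype(np.uint8),0,2)[0][0];e=cv2.fitEllipse(cv2.convexHull(cn));print("bowl",e,onz(n,e[0],.05))
for p in [(237,212),(326,243),(297,324),(207,290)]:print(onz("top",p,.09))
a=cv2.resize(im["top"][200:330,195:345],None,fx=5,fy=4.6,interpolation=cv2.INTER_CUBIC);cv2.imwrite("pics/a.png",a)
a=cv2.resize(im["scene"][145:275,270:400],None,fx=4.6,fy=4.6,interpolation=cv2.INTER_CUBIC);cv2.imwrite("pics/b.png",a)
E
```

```text
top [([243, 251, 12, 12, 53], [248.9, 256.9])]
bowl ((142.5236053466797, 277.2086181640625), (66.30656433105469, 70.21519470214844), 43.794803619384766) [0.41997298 0.24368611 0.05      ]
scene [([337, 192, 16, 13, 171], [344.2, 197.8])]
bowl ((437.2936706542969, 300.10064697265625), (69.1541519165039, 82.12489318847656), 125.87013244628906) [0.42462653 0.24703033 0.05      ]
[0.58885064 0.05567075 0.09      ]
[ 0.54939526 -0.14648793  0.09      ]
[ 0.37097457 -0.10804144  0.09      ]
[0.41259823 0.0909626  0.09      ]
```

View pics/a.png

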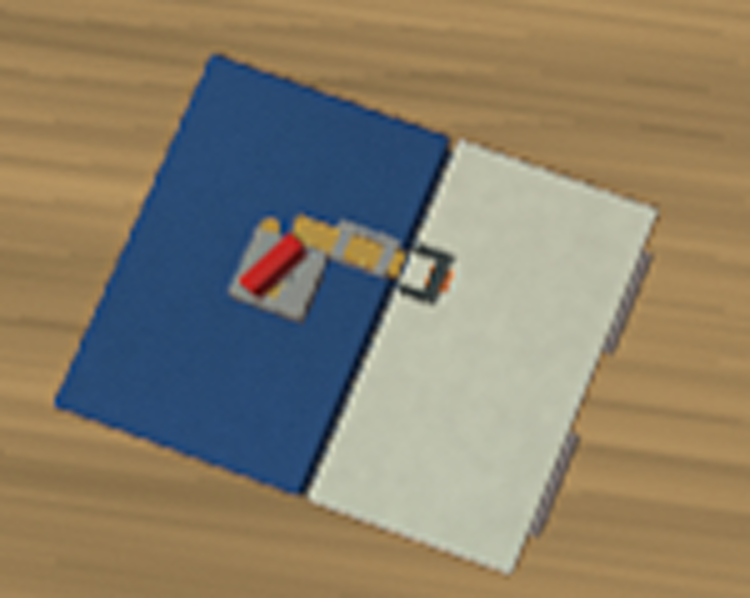

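View pics/b.png

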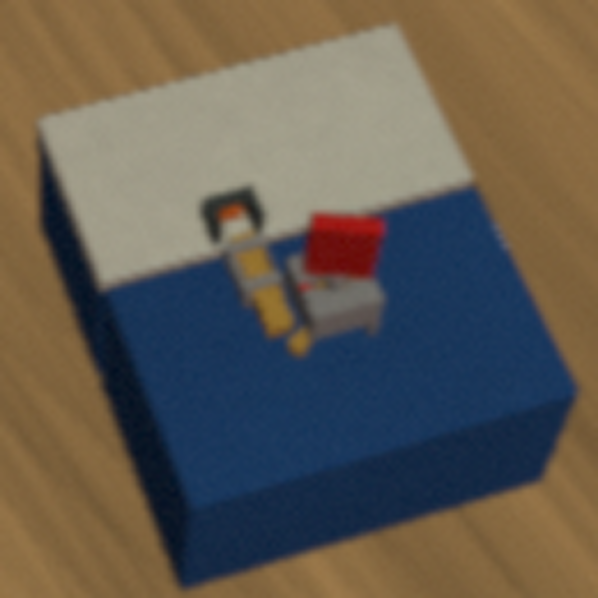

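Request:
carry_out --series "1.5 4.5 0.5 0 0 8; 1.5 4.5 0.5 0 0 8; 1.5 4.5 0.5 0 0 8; 1.5 4.5 0.5 0 0 8; 1.5 4.5 0.5 0 0 8; 1.5 4.5 0.5 0 0 8; 1.5 4.5 0.5 0 0 8; 1.5 4.5 0.5 0 0 8; 1.5 4.5 0.5 0 0 8; 1.5 4.5 0.5 0 0 8; 1.5 4.5 0.5 0 0 8; 1.5 4.5 0.5 0 0 8"

```text
t: 1.35
tcp_pos: [0.4493, -0.0615, 0.2893]
orientation: [1.499, 2.756, -0.011]
wrist_force: [0.9, 0.3, -0.7]
gripper_width: 0.998
```

Request:
carry_out --series "1.3 2.3 -0.3 0 0 7; 1.3 2.3 -0.3 0 0 7; 1.2 2.3 -0.3 0 0 6; 0 0 0 0 0 0; 0 0 0 0 0 0"

```text
t: 1.85
tcp_pos: [0.4894, 0.0184, 0.2811]
orientation: [0.952, 2.987, -0.004]
wrist_force: [0.2, -1.1, -0.3]
gripper_width: 0.998
```

Run:
```python
from h import *
o=get_obs();np.save("o1.npy",o,allow_pickle=True);a=grab_frame("wrist");cv2.imwrite("pics/w1.png",a);print(o["tcp_pos"],o["orientation"],o["joints"],o["wrist_force"],o["torque"])
```

```text
[0.48935597 0.01835769 0.28113053] [ 0.95168768  2.98681482 -0.00419637] [ 0.3730866   0.29842796 -0.6726761   1.82161309  0.2150145   1.08921172
  0.57618599] [ 0.18565255 -1.13694253 -0.31007525] [-0.01922066 -0.02241732  0.01118582]
```

View pics/w1.png

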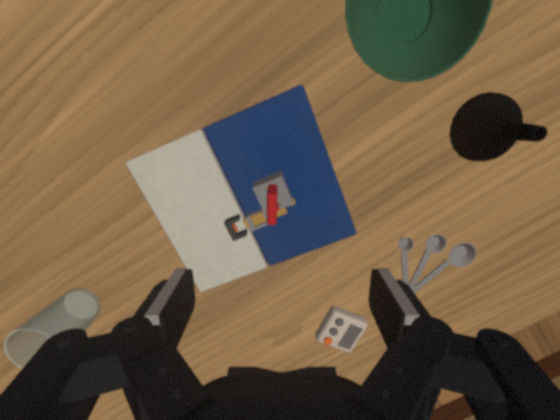

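```bash
cat >> h.py <<'E'
def redmask(a):
    h=cv2.cvtColor(a,cv2.COLOR_BGR2HSV)
    m=(((h[...,0]<7)|(h[...,0]>173))&(h[...,1]>150)&(h[...,2]>70)).astype(np.uint8)
    N,l,s,c=cv2.connectedComponentsWithStats(m);i=1+np.argmax(s[1:,4]);return (l==i).astype(np.uint8)
E
python3 - <<'E'
from h import *
o=np.load("o1.npy",allow_pickle=True).item();a=cv2.imread("pics/w1.png")
m=redmask(a);cn=cv2.findContours(m,0,1)[0][0];r=cv2.minAreaRect(cn);print(r,cv2.boxPoints(r).tolist())
cv2.imwrite("pics/w1c.png",cv2.resize(a[150:270,200:330],None,fx=5,fy=5,interpolation=cv2.INTER_CUBIC))
for p in [(127,160),(302,86),(356,233),(201,291)]:print(onz("wrist",p,.09,o))
# predicted key from box estimate
for yaw in(-11,):
  for z in(.12,.165):print(proj("wrist",[.487,.0075,z],o),proj("top",[.487,.0075,z]),proj("scene",[.487,.0075,z]))
E
```

```text
((273.0, 204.5), (39.0, 10.0), 90.0) [[268.0, 185.0], [278.0, 185.0], [278.0, 224.0], [268.0, 224.0]]
[ 0.36944584 -0.10369262  0.09      ]
[0.41801199 0.09478143 0.09      ]
[0.58904165 0.05633611 0.09      ]
[ 0.54395528 -0.14541188  0.09      ]
[271.35865629 195.33229802] [250.47626869 259.66092741] [343.14798479 203.50197705]
[269.76133707 209.18266724] [249.13131231 257.34672437] [345.683031   191.14792522]
```

View pics/w1c.png

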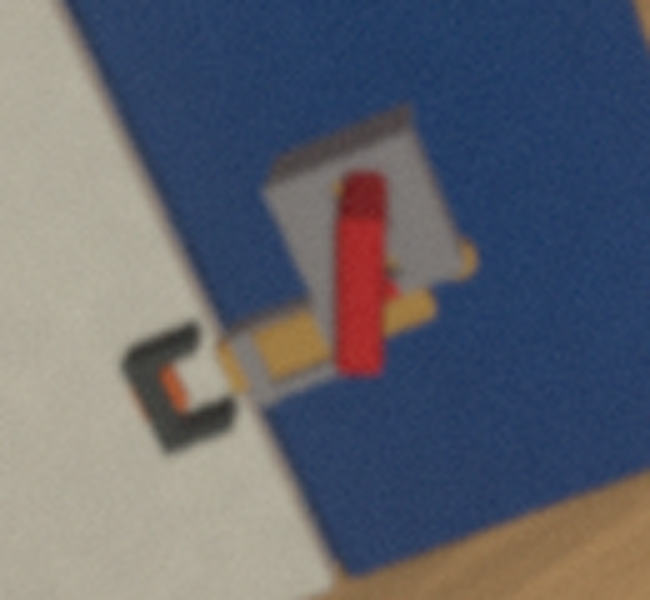

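Run:
```python
from h import *
o=np.load("o1.npy",allow_pickle=True).item()
P=lambda x,y:(200+x/5-.4,150+y/5-.4)
print(onz("wrist",P(360,295),.165,o))
A=onz("wrist",P(361,217),.165,o);B=onz("wrist",P(360,375),.165,o);d=B-A;print(np.linalg.norm(d),np.degrees(np.arctan2(d[1],d[0])))
# housing top corners
H=[onz("wrist",P(*p),.12,o) for p in [(263,188),(408,125),(463,255)]];print(H,(H[0]+H[2])/2)
for q in((H[1]-H[0]),(H[2]-H[1])):print(np.linalg.norm(q),np.degrees(np.arctan2(q[1],q[0])))
a=cv2.imread("pics/top0.png");print(onz("top",(248.9,256.9),.16))
a=cv2.imread("pics/scene0.png")
print(onz("scene",(345.2,193),.165))
b=[onz("top",p,.09) for p in [(237.6,212.4),(326.2,245.4),(297.4,324.3),(206.4,287.6)]];c=sum(b)/4;print(c)
# lid/blue seam edge angle wrist
s1=onz("wrist",(204,130),.09,o);s2=onz("wrist",(266.5,265.5),.09,o);d=s2-s1;print(np.degrees(np.arctan2(d[1],d[0])))
```

```text
[0.48750668 0.00916618 0.165     ]
0.029840990719850035 -36.27062455065716
[array([ 0.46861481, -0.00344789,  0.12      ]), array([0.47511041, 0.02842459, 0.12      ]), array([0.50416048, 0.02185744, 0.12      ])] [0.48638765 0.00920478 0.12      ]
0.03252764435203771 78.4808914170891
0.02978311881327899 -12.738336219571018
[0.48830462 0.0084977  0.16      ]
[0.49014637 0.01045206 0.165     ]
[ 0.48007268 -0.02729951  0.09      ]
-13.829401634739815
```

```bash
cat >> h.py <<'E'
def need(p,yaw_x,o=None):
    """delta to bring tool pos p, vertical, tool x at yaw_x deg"""
    o=o or get_obs();c,s=np.cos(np.radians(yaw_x)),np.sin(np.radians(yaw_x))
    T=R.from_matrix(np.array([[c,s,0],[s,-c,0],[0,0,-1]]));N=R.from_rotvec(o["orientation"])
    print("t",round(o["t"],2),"d cm",((np.array(p)-o["tcp_pos"])*100).round(2),"rot deg",np.degrees((T*N.inv()).as_rotvec()).round(2),"F",o["wrist_force"].round(1),"M",o["torque"].round(3),"w",round(float(o["gripper_width"]),3),"yawx",round(float(np.degrees(np.arctan2(*N.as_matrix()[1::-1,0]))),2))
E
python3 -c "
from h import *
need([.4872,.0090,.135],143.7)"
```

```text
t 1.9 d cm [ -0.22  -0.94 -14.62] rot deg [ 0.25  0.34 -0.94] F [-0.2  0.9 -0.3] M [ 0.024 -0.043  0.037] w 0.997 yawx 144.64
```

Request:
carry_out --series "-0.1 -0.5 -3 0.2 0.3 -0.9; -0.1 -0.4 -3 0 0 0; 0 0 -2 0 0 0; 0 0 0 0 0 0; 0 0 0 0 0 0" --gripper 4

```text
t: 2.4
tcp_pos: [0.4864, 0.0038, 0.2004]
orientation: [0.996, 2.976, -0.004]
wrist_force: [-0.8, 1.1, -0.1]
gripper_width: 0.468
```

Run:
```python
from h import *
o=get_obs();np.save("o2.npy",o,allow_pickle=True);a=grab_frame("wrist");cv2.imwrite("pics/w2.png",a);need([.4872,.0090,.135],143.7,o)
cv2.imwrite("pics/w2c.png",cv2.resize(a[150:330,190:370],None,fx=3.3,fy=3.3,interpolation=cv2.INTER_CUBIC))
```

```text
t 2.4 d cm [ 0.08  0.52 -6.54] rot deg [0.22 0.15 0.73] F [-0.8  1.1 -0.1] M [-0.007 -0.02  -0.091] w 0.468 yawx 142.97
```

View pics/w2c.png

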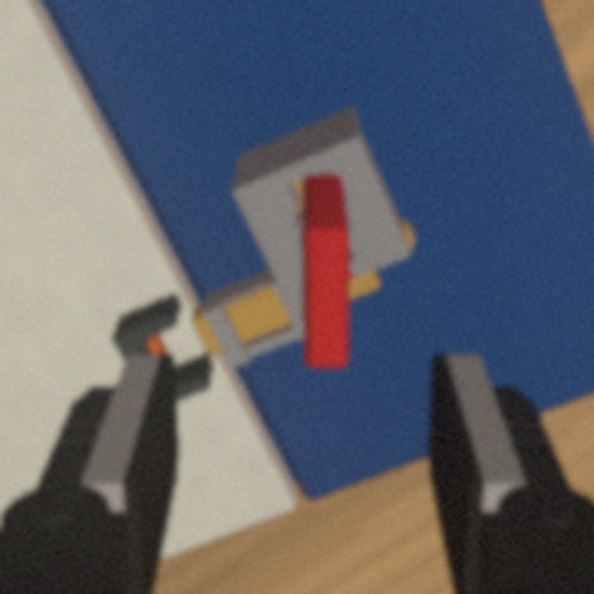

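Run:
```python
from h import *
o=np.load("o2.npy",allow_pickle=True).item()
P=lambda x,y:(190+x/3.3-.35,150+y/3.3-.35)
print(onz("wrist",P(327,297.5),.165,o))
A=onz("wrist",P(326.5,228),.165,o);B=onz("wrist",P(327,367),.165,o);d=B-A;print(np.linalg.norm(d),np.degrees(np.arctan2(d[1],d[0])))
H=[onz("wrist",P(*p),.12,o) for p in [(235,187),(357,135),(412,248)]];print((H[0]+H[2])/2)
for q in((H[1]-H[0]),(H[2]-H[1])):print(np.linalg.norm(q),np.degrees(np.arctan2(q[1],q[0])))
d=onz("wrist",P(312,498),.09,o)-onz("wrist",P(43,5),.09,o);print(np.degrees(np.arctan2(d[1],d[0])))
need([.4872,.0090,.135],143.7)
```

```text
[0.48752987 0.00906787 0.165     ]
0.029341500797042983 -36.3979736304593
[0.48747638 0.00952456 0.12      ]
0.030900404639891903 76.92056555425773
0.030909715370304285 -10.983263209246651
-11.908980291502216
t 2.45 d cm [ 0.07  0.52 -6.56] rot deg [0.23 0.16 0.73] F [-0.1  0.5  0.4] M [-0.012 -0.02   0.042] w 0.467 yawx 142.97
```

Request:
carry_out --series "0.1 0.5 -1.5 0.2 0.2 0.6; 0 0 -1.5 0 0 0; 0 0 -1 0 0 0; 0 0 0 0 0 0; 0 0 0 0 0 0"

```text
t: 2.95
tcp_pos: [0.4897, 0.0095, 0.1612]
orientation: [0.981, 2.979, 0.002]
wrist_force: [-0.2, 0.1, 0.2]
gripper_width: 0.465
```

```bash
python3 -c "
from h import *
need([.4875,.0092,.134],143.6)"
```

```text
t 2.95 d cm [-0.22 -0.03 -2.72] rot deg [0.   0.29 0.05] F [-0.2  0.1  0.2] M [ 0.009  0.017 -0.01 ] w 0.465 yawx 143.55
```

Request:
carry_out --series "-0.2 0 -1 0 0.2 0; 0 0 0 0 0 0; 0 0 -1 0 0 0; 0 0 0 0 0 0; 0 0 -0.6 0 0 0; 0 0 0 0 0 0; 0 0 0 0 0 0"

```text
t: 3.65
tcp_pos: [0.4883, 0.0097, 0.1339]
orientation: [0.982, 2.981, 0.001]
wrist_force: [0.1, 1.1, -0.8]
gripper_width: 0.466
```

```bash
python3 -c "
from h import *
need([.4875,.0092,.134],143.6)"
```

```text
t 3.65 d cm [-0.08 -0.05  0.01] rot deg [-0.    0.17  0.05] F [ 0.1  1.1 -0.8] M [0.007 0.04  0.001] w 0.466 yawx 143.55
```

Request:
carry_out --series "-0.08 -0.05 0 0 0.15 0; 0 0 0 0 0 0; 0 0 0 0 0 0"

```text
t: 3.95
tcp_pos: [0.4876, 0.0091, 0.1342]
orientation: [0.983, 2.983, 0.0]
wrist_force: [0.3, -1.2, -0.4]
gripper_width: 0.472
```

Request:
carry_out --series "0 0 0 0 0 0; 0 0 0 0 0 0; 0 0 0 0 0 0; 0 0 0 0 0 0; 0 0 0 0 0 0; 0 0 0 0 0 0" --gripper 0

```text
t: 4.55
tcp_pos: [0.4878, 0.0092, 0.1345]
orientation: [0.983, 2.983, 0.001]
wrist_force: [-1.3, 0.5, -0.1]
gripper_width: 0.092
```

Run:
```python
from h import *
need([.4875,.0092,.134],143.6);a=grab_frame("wrist");cv2.imwrite("pics/w3.png",a)
```

```text
t 4.55 d cm [-0.03  0.   -0.05] rot deg [-0.    0.08  0.06] F [-1.3  0.5 -0.1] M [0.025 0.013 0.02 ] w 0.092 yawx 143.54
```

View pics/w3.png

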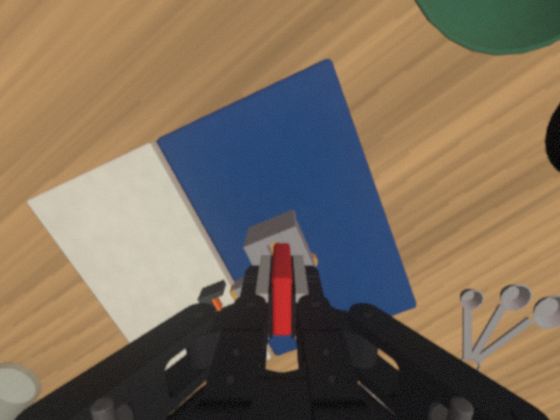

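Request:
carry_out --series "0 0 0 0 0 -3; 0 0 0 0 0 -3; 0 0 0 0 0 0; 0 0 0 0 0 -3; 0 0 0 0 0 0; 0 0 0 0 0 0"

```text
t: 5.2
tcp_pos: [0.4874, 0.0089, 0.1345]
orientation: [1.213, 2.897, -0.001]
wrist_force: [-0.3, -0.4, 0.9]
gripper_width: 0.092
```

```bash
python3 -c "
from h import *
need([.4876,.0092,.1345],143.6)"
```

```text
t 5.2 d cm [ 0.02  0.03 -0.  ] rot deg [0.04 0.03 9.02] F [-0.3 -0.4  0.9] M [-0.02   0.042  0.022] w 0.092 yawx 134.58
```

Request:
carry_out --series "0.02 0.03 0 0 0 -3; 0 0 0 0 0 -3; 0 0 0 0 0 0; 0 0 0 0 0 -3; 0 0 0 0 0 0; 0 0 0 0 0 0"

```text
t: 5.8
tcp_pos: [0.4876, 0.009, 0.1345]
orientation: [1.423, 2.8, -0.002]
wrist_force: [0.4, -1.2, 1.1]
gripper_width: 0.094
```

Run:
```python
from h import *
need([.4876,.0092,.1345],143.6)
a=grab_frame("wrist");cv2.imwrite("pics/w4.png",cv2.resize(a[200:380,150:370],None,fx=3.3,fy=3.3,interpolation=cv2.INTER_CUBIC))
a=grab_frame("scene");cv2.imwrite("pics/s4.png",cv2.resize(a[160:250,290:390],None,fx=6,fy=6,interpolation=cv2.INTER_CUBIC))
```

```text
t 5.8 d cm [ 0.    0.02 -0.  ] rot deg [ 0.07  0.02 17.47] F [ 0.4 -1.2  1.1] M [ 0.003  0.058 -0.031] w 0.094 yawx 126.13
```

View pics/w4.png

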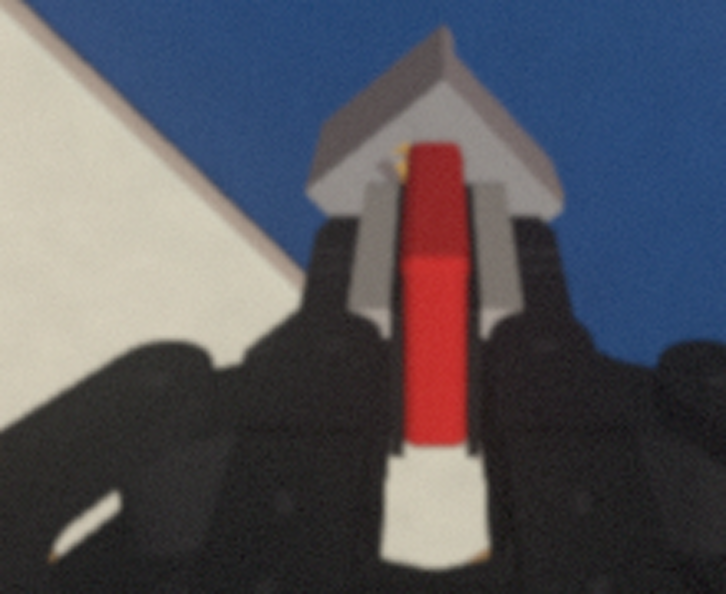

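View pics/s4.png

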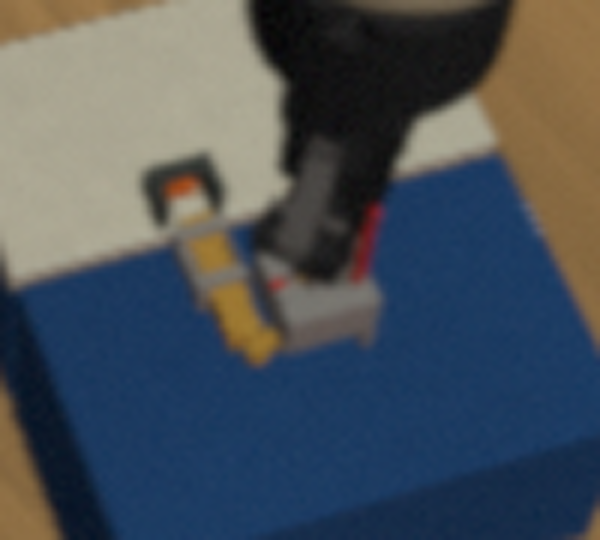

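Request:
carry_out --series "0 0.01 0 0 0 -3; 0 0 0 0 0 -3; 0 0 0 0 0 0; 0 0 0 0 0 -2; 0 0 0 0 0 0; 0 0 0 0 0 0"

```text
t: 6.5
tcp_pos: [0.4877, 0.0091, 0.1345]
orientation: [1.613, 2.695, -0.001]
wrist_force: [-0.8, 0.1, 0.9]
gripper_width: 0.092
```

Run:
```python
from h import *
need([.4876,.0092,.1345],143.6)
a=grab_frame("scene");cv2.imwrite("pics/s5.png",cv2.resize(a[160:250,290:390],None,fx=6,fy=6,interpolation=cv2.INTER_CUBIC))
```

```text
t 6.5 d cm [-0.01  0.01  0.  ] rot deg [5.00e-02 2.00e-02 2.54e+01] F [-0.8  0.1  0.9] M [0.025 0.04  0.049] w 0.092 yawx 118.2
```

View pics/s5.png

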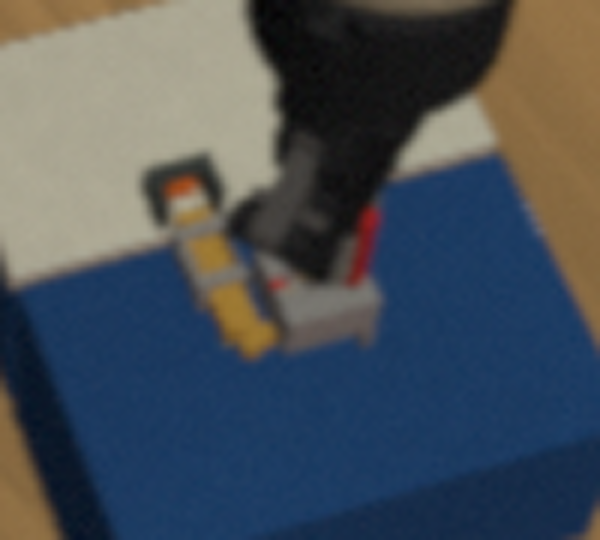

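Request:
carry_out --series "0 0 0 0 0 -2; 0 0 0 0 0 -2; 0 0 0 0 0 0; 0 0 0 0 0 -1.5; 0 0 0 0 0 0; 0 0 0 0 0 0"

```text
t: 7.15
tcp_pos: [0.4879, 0.0092, 0.1345]
orientation: [1.751, 2.608, -0.001]
wrist_force: [0.5, 0.5, -0.1]
gripper_width: 0.095
```

Run:
```python
from h import *
need([.4876,.0092,.1345],143.6)
a=grab_frame("scene");cv2.imwrite("pics/s6.png",cv2.resize(a[180:225,305:355],None,fx=12,fy=12,interpolation=cv2.INTER_CUBIC))
```

```text
t 7.15 d cm [-0.03  0.   -0.  ] rot deg [4.000e-02 3.000e-02 3.136e+01] F [ 0.5  0.5 -0.1] M [-0.015  0.007 -0.006] w 0.095 yawx 112.24
```

View pics/s6.png

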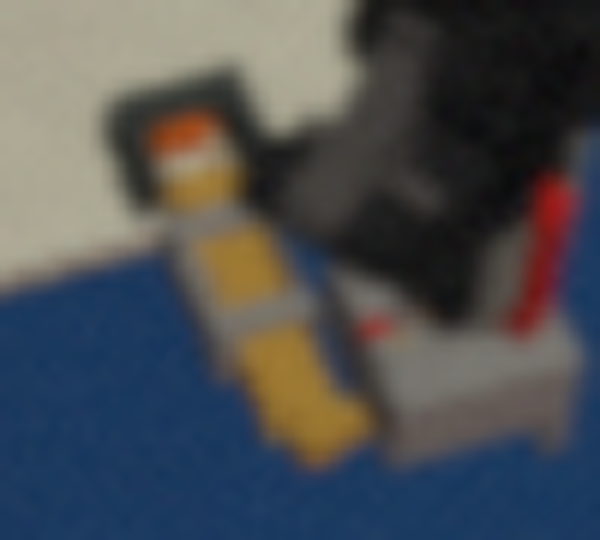

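Request:
carry_out --series "-0.02 0 0 0 0 -2; 0 0 0 0 0 0; 0 0 0 0 0 -1.5; 0 0 0 0 0 0; 0 0 0 0 0 0"

```text
t: 7.7
tcp_pos: [0.4879, 0.0092, 0.1345]
orientation: [1.837, 2.548, -0.0]
wrist_force: [0.3, 0.4, 0.2]
gripper_width: 0.095
```

```bash
cat > s.py <<'E'
import sys
from h import *
need([.4876,.0092,.1345],143.6)
if len(sys.argv)>1:
    m=[]
    for i in range(6):
        a=grab_frame("scene");m.append(get_obs()["torque"][2])
    print("mz",np.round(m,3),np.mean(m).round(3))
    cv2.imwrite(f"pics/{sys.argv[1]}.png",cv2.resize(a[180:225,305:355],None,fx=12,fy=12,interpolation=cv2.INTER_CUBIC))
E
python3 s.py s7
```

```text
t 7.7 d cm [-0.03  0.    0.  ] rot deg [2.000e-02 5.000e-02 3.517e+01] F [0.3 0.4 0.2] M [-0.004 -0.074  0.076] w 0.095 yawx 108.43
mz [ 0.025 -0.011  0.045  0.034  0.048  0.063] 0.034
```

View pics/s7.png

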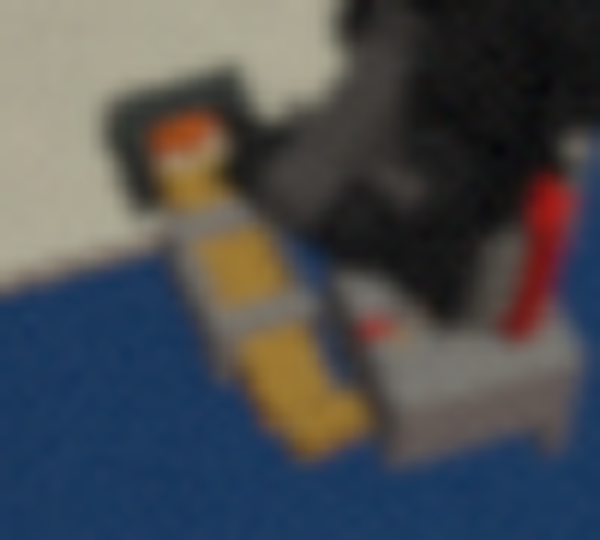

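Request:
carry_out --series "-0.02 0 0 0 0 -1.5; 0 0 0 0 0 0; 0 0 0 0 0 0"

```text
t: 8.3
tcp_pos: [0.4879, 0.0092, 0.1345]
orientation: [1.873, 2.521, 0.0]
wrist_force: [0.5, 0.3, 0.2]
gripper_width: 0.09
```

```bash
python3 s.py s8
```

```text
t 8.3 d cm [-0.03  0.    0.  ] rot deg [ 0.    0.07 36.81] F [0.5 0.3 0.2] M [ 0.001 -0.102  0.006] w 0.09 yawx 106.79
mz [0.021 0.036 0.03  0.031 0.008 0.054] 0.03
```

View pics/s8.png

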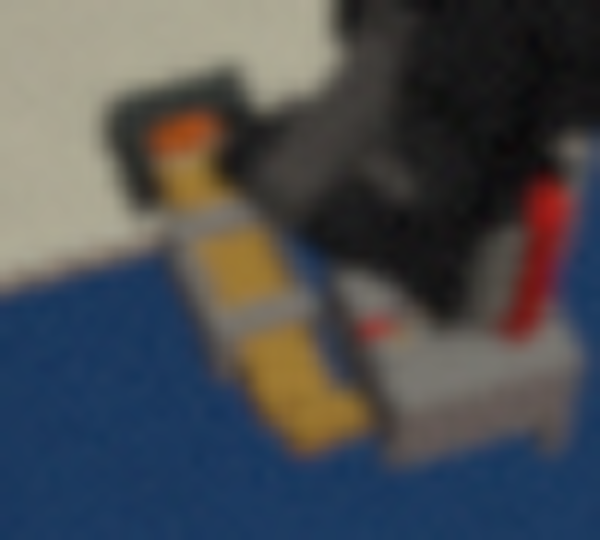

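Request:
carry_out --series "-0.02 0 0 0 0 -1; 0 0 0 0 0 0; 0 0 0 0 0 0"

```text
t: 8.9
tcp_pos: [0.4879, 0.0092, 0.1345]
orientation: [1.897, 2.503, 0.001]
wrist_force: [0.6, -0.0, -1.2]
gripper_width: 0.093
```

```bash
python3 s.py s9
```

```text
t 8.9 d cm [-0.03  0.   -0.  ] rot deg [-1.00e-02  8.00e-02  3.79e+01] F [ 0.6 -0.  -1.2] M [ 0.02  -0.178  0.042] w 0.093 yawx 105.7
mz [-0.013  0.016 -0.005  0.058  0.059 -0.021] 0.016
```

View pics/s9.png

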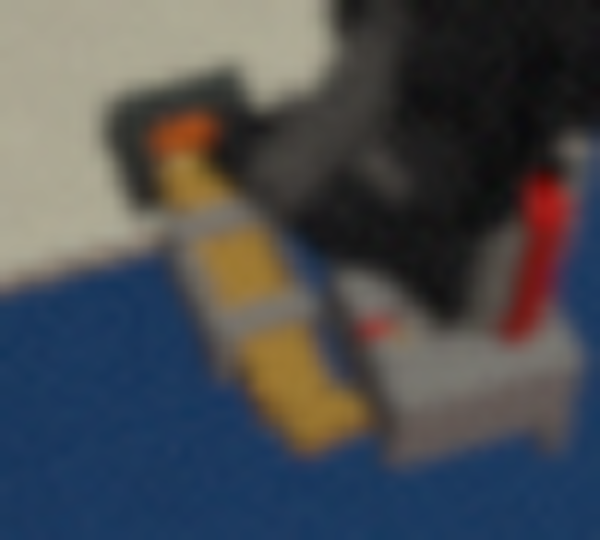

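Request:
carry_out --series "0 0 0 0 0 -1; 0 0 0 0 0 0; 0 0 0 0 0 0"

```text
t: 9.5
tcp_pos: [0.4879, 0.0092, 0.1345]
orientation: [1.92, 2.485, 0.001]
wrist_force: [1.0, 0.3, -0.6]
gripper_width: 0.098
```

```bash
python3 s.py s10
```

```text
t 9.5 d cm [-0.03  0.   -0.  ] rot deg [-2.000e-02  9.000e-02  3.899e+01] F [ 1.   0.3 -0.6] M [ 0.04  -0.282  0.059] w 0.098 yawx 104.61
mz [0.041 0.038 0.047 0.009 0.06  0.009] 0.034
```

Request:
carry_out --series "-0.03 0 0 0 0 -1; 0 0 0 0 0 0; 0 0 0 0 0 0"

```text
t: 10.1
tcp_pos: [0.4879, 0.0092, 0.1345]
orientation: [1.944, 2.466, 0.002]
wrist_force: [1.1, 0.6, -1.2]
gripper_width: 0.095
```

```bash
python3 s.py s11
```

```text
t 10.1 d cm [-0.03  0.   -0.  ] rot deg [-4.000e-02  1.100e-01  4.008e+01] F [ 1.1  0.6 -1.2] M [-0.036 -0.298  0.04 ] w 0.095 yawx 103.52
mz [ 0.056  0.059  0.021  0.071 -0.017  0.001] 0.032
```

View pics/s11.png

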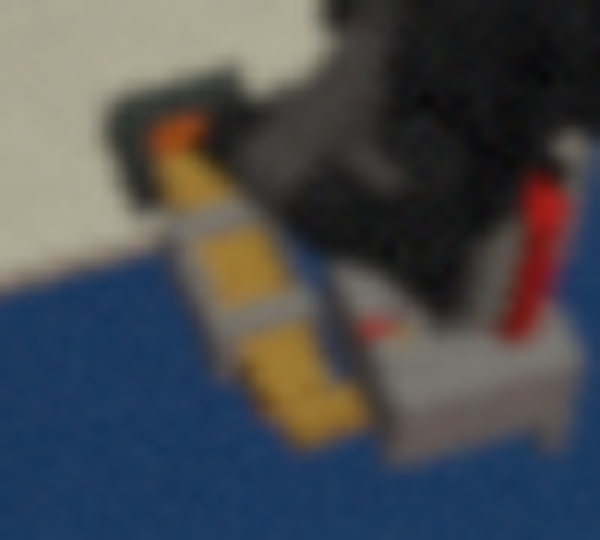

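Request:
carry_out --series "-0.03 0 0 0 0 -1; 0 0 0 0 0 0; 0 0 0 0 0 0"

```text
t: 10.7
tcp_pos: [0.4879, 0.0092, 0.1346]
orientation: [1.967, 2.447, 0.003]
wrist_force: [1.6, 1.0, -1.2]
gripper_width: 0.095
```

```bash
python3 s.py s12
```

```text
t 10.7 d cm [-0.03  0.   -0.01] rot deg [-0.06  0.14 41.17] F [ 1.6  1.  -1.2] M [ 0.064 -0.339  0.024] w 0.095 yawx 102.43
mz [ 0.055  0.03  -0.004  0.028  0.063  0.043] 0.036
```

Request:
carry_out --series "-0.03 0 0 -0.05 0.15 -1; 0 0 0 0 0 0; 0 0 0 0 0 0"

```text
t: 11.3
tcp_pos: [0.4879, 0.0092, 0.1346]
orientation: [1.991, 2.429, -0.001]
wrist_force: [1.2, 0.6, -1.4]
gripper_width: 0.095
```

```bash
python3 s.py s13
```

```text
t 11.3 d cm [-0.03 -0.   -0.01] rot deg [3.000e-02 4.000e-02 4.226e+01] F [ 1.2  0.6 -1.4] M [ 0.003 -0.5    0.063] w 0.095 yawx 101.34
mz [ 0.011 -0.001  0.025  0.019  0.015  0.056] 0.021
```

View pics/s13.png

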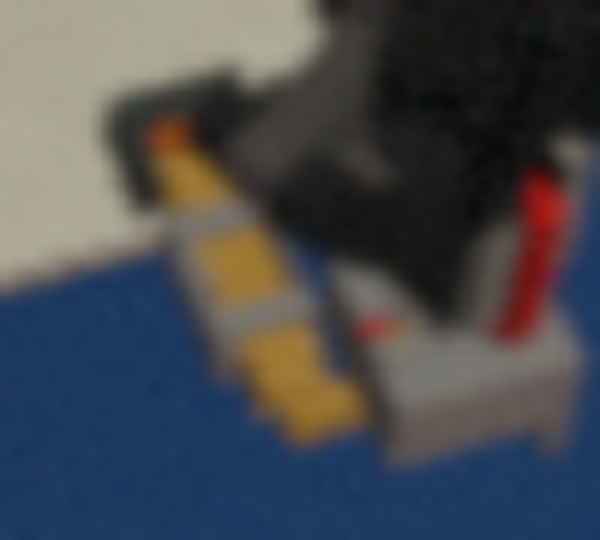

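Request:
carry_out --series "-0.02 0 0 0 0 -1; 0 0 0 0 0 0; 0 0 0 0 0 0"

```text
t: 11.9
tcp_pos: [0.4879, 0.0093, 0.1347]
orientation: [2.013, 2.41, 0.0]
wrist_force: [1.6, 0.8, -1.7]
gripper_width: 0.097
```

```bash
sed -i 's/^    print("mz"/    print("tau",get_obs()["tau"].round(3)[4:]);print("mz"/' s.py; python3 s.py s14
```

```text
t 11.9 d cm [-0.03 -0.01 -0.02] rot deg [1.000e-02 6.000e-02 4.335e+01] F [ 1.6  0.8 -1.7] M [-0.009 -0.512  0.024] w 0.097 yawx 100.25
tau [-0.194  0.789 -0.032]
mz [0.069 0.014 0.053 0.073 0.006 0.074] 0.048
```

Request:
carry_out --series "0 0 0 0 0 -1; 0 0 0 0 0 0; 0 0 0 0 0 0"

```text
t: 12.5
tcp_pos: [0.488, 0.0093, 0.1347]
orientation: [2.036, 2.391, 0.0]
wrist_force: [2.7, -0.3, -1.5]
gripper_width: 0.097
```

```bash
python3 s.py s15
```

```text
t 12.5 d cm [-0.04 -0.01 -0.02] rot deg [1.000e-02 6.000e-02 4.444e+01] F [ 2.7 -0.3 -1.5] M [ 0.043 -0.59   0.07 ] w 0.097 yawx 99.16
tau [-0.197  0.803 -0.034]
mz [ 0.09   0.046  0.088  0.023 -0.033  0.02 ] 0.039
```

View pics/s15.png

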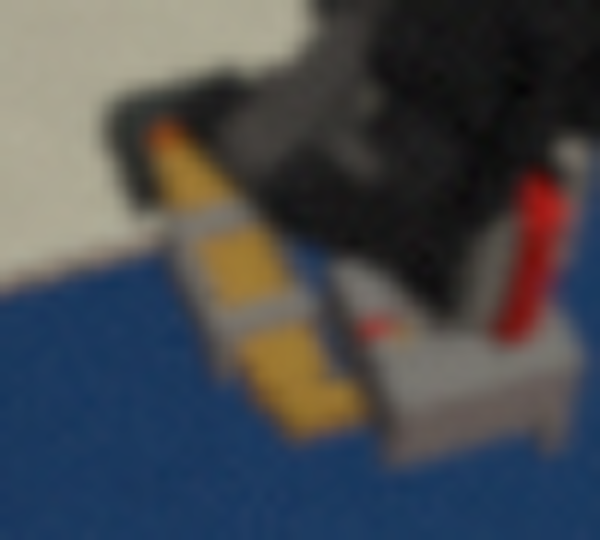

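Request:
carry_out --series "-0.03 0 0 0 0 -1; 0 0 0 0 0 0; 0 0 0 0 0 0"

```text
t: 13.1
tcp_pos: [0.4879, 0.0093, 0.1347]
orientation: [2.059, 2.371, 0.001]
wrist_force: [2.8, -0.7, -1.9]
gripper_width: 0.098
```

```bash
python3 s.py s16
```

```text
t 13.1 d cm [-0.03 -0.01 -0.02] rot deg [-2.000e-02  9.000e-02  4.553e+01] F [ 2.8 -0.7 -1.9] M [ 0.039 -0.59   0.014] w 0.098 yawx 98.07
tau [-0.2    0.881 -0.031]
mz [ 0.082  0.065  0.025  0.046 -0.     0.044] 0.044
```

Request:
carry_out --series "-0.02 0 0 0 0.05 -1; 0 0 0 0 0 0; 0 0 0 0 0 0"

```text
t: 13.7
tcp_pos: [0.488, 0.0094, 0.1348]
orientation: [2.081, 2.352, 0.001]
wrist_force: [1.8, 0.1, -0.9]
gripper_width: 0.091
```

```bash
python3 s.py s17
```

```text
t 13.7 d cm [-0.04 -0.02 -0.03] rot deg [-1.000e-02  6.000e-02  4.662e+01] F [ 1.8  0.1 -0.9] M [ 0.043 -0.689  0.017] w 0.091 yawx 96.98
tau [-0.213  0.96  -0.032]
mz [0.024 0.022 0.034 0.089 0.053 0.029] 0.042
```

View pics/s17.png

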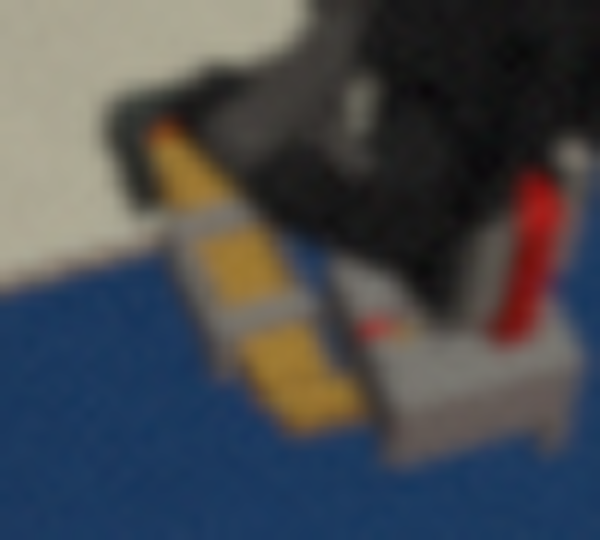

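Request:
carry_out --series "0.06 0 -0.02 0 -0.06 0; 0 0 0 0 0 0; 0 0 0 0 0 0"

```text
t: 14.3
tcp_pos: [0.488, 0.0093, 0.1346]
orientation: [2.081, 2.352, 0.001]
wrist_force: [2.7, 0.5, -1.1]
gripper_width: 0.094
```

```bash
python3 s.py s18
```

```text
t 14.3 d cm [-0.04 -0.01 -0.01] rot deg [-0.    0.07 46.61] F [ 2.7  0.5 -1.1] M [ 0.059 -0.494 -0.016] w 0.094 yawx 96.99
tau [-0.14   0.679 -0.029]
mz [ 0.043 -0.037  0.059  0.021 -0.026  0.029] 0.015
```

Request:
carry_out --series "0.08 0 0 0 -0.1 0; 0 0 0 0 0 0; 0.04 0 0 0 -0.05 -1; 0 0 0 0 0 0; 0 0 0 0 0 0"

```text
t: 15.1
tcp_pos: [0.4882, 0.0093, 0.1345]
orientation: [2.103, 2.331, 0.001]
wrist_force: [0.2, 1.4, -0.3]
gripper_width: 0.093
```

```bash
python3 s.py s19
```

```text
t 15.1 d cm [-0.06 -0.01 -0.  ] rot deg [-0.    0.12 47.7 ] F [ 0.2  1.4 -0.3] M [ 0.074 -0.13   0.063] w 0.093 yawx 95.9
tau [ 0.021  0.181 -0.031]
mz [0.03  0.094 0.029 0.036 0.042 0.081] 0.052
```

View pics/s19.png

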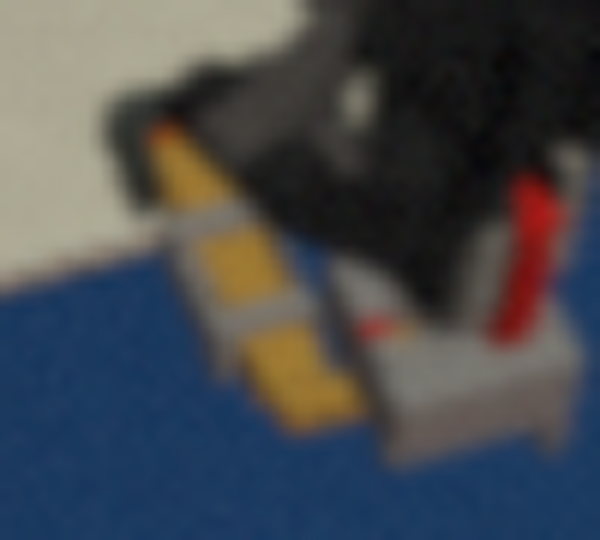

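Request:
carry_out --series "0 0 0 0 0 -1; 0 0 0 0 0 0; 0 0 0 0 0 0"

```text
t: 15.7
tcp_pos: [0.4882, 0.0093, 0.1345]
orientation: [2.125, 2.311, 0.001]
wrist_force: [0.2, 0.5, 0.5]
gripper_width: 0.097
```

```bash
python3 s.py s20
```

```text
t 15.7 d cm [-0.06 -0.01 -0.  ] rot deg [-1.000e-02  1.100e-01  4.879e+01] F [0.2 0.5 0.5] M [ 0.055 -0.114  0.049] w 0.097 yawx 94.81
tau [ 0.013  0.18  -0.045]
mz [0.07  0.015 0.042 0.074 0.032 0.018] 0.042
```

Request:
carry_out --series "0 0 0 0 0 -1; 0 0 0 0 0 0; 0 0 0 0 0 0"

```text
t: 16.3
tcp_pos: [0.4882, 0.0093, 0.1345]
orientation: [2.147, 2.291, 0.001]
wrist_force: [0.4, 0.9, 0.8]
gripper_width: 0.094
```

```bash
python3 s.py s21
```

```text
t 16.3 d cm [-0.06 -0.01 -0.  ] rot deg [-1.000e-02  1.200e-01  4.987e+01] F [0.4 0.9 0.8] M [ 0.08  -0.131  0.1  ] w 0.094 yawx 93.73
tau [-0.024  0.188 -0.086]
mz [0.088 0.135 0.114 0.042 0.111 0.071] 0.093
```

View pics/s21.png

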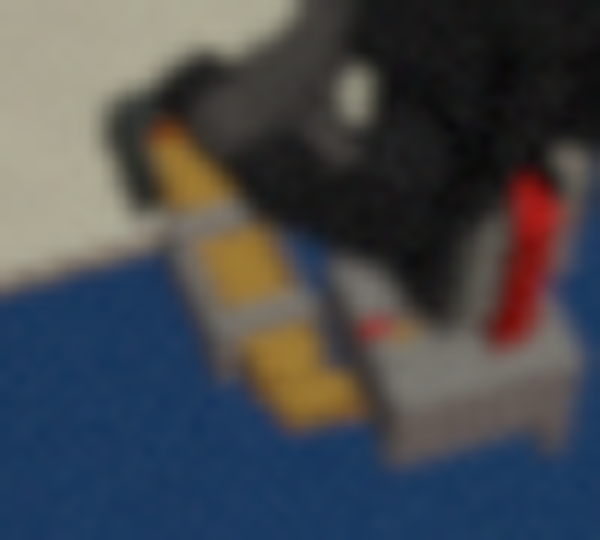

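Request:
carry_out --series "0 0 0 0 0 -1; 0 0 0 0 0 0; 0 0 0 0 0 0"

```text
t: 16.9
tcp_pos: [0.4882, 0.0093, 0.1345]
orientation: [2.168, 2.271, 0.001]
wrist_force: [0.6, 0.8, 1.2]
gripper_width: 0.094
```

```bash
python3 s.py s22
```

```text
t 16.9 d cm [-0.06 -0.01 -0.  ] rot deg [-1.000e-02  1.200e-01  5.095e+01] F [0.6 0.8 1.2] M [ 0.077 -0.137  0.11 ] w 0.094 yawx 92.65
tau [-0.07   0.195 -0.137]
mz [0.153 0.149 0.161 0.118 0.125 0.245] 0.159
```

Request:
carry_out --series "0 0 0 0 0 3; 0 0 0 0 0 3; 0 0 0 0 0 3; 0 0 0 0 0 3; 0 0 0 0 0 0; 0 0 0 0 0 3; 0 0 0 0 0 3; 0 0 0 0 0 3; 0 0 0 0 0 3; 0 0 0 0 0 0; 0 0 0 0 0 0"

```text
t: 18.3
tcp_pos: [0.4877, 0.009, 0.1345]
orientation: [1.647, 2.675, 0.001]
wrist_force: [0.9, 1.2, 1.5]
gripper_width: 0.097
```

```bash
sed -i 's/\[.4876,.0092,.1345\],143.6/[.4879,.0092,.1345],168/' s.py; python3 s.py s23
```

```text
t 18.3 d cm [0.02 0.02 0.  ] rot deg [-4.000e-02  4.000e-02  5.124e+01] F [0.9 1.2 1.5] M [ 0.098 -0.1    0.011] w 0.097 yawx 116.76
tau [ 0.048  0.169 -0.007]
mz [-0.071 -0.037  0.055 -0.01  -0.025 -0.003] -0.015
```

View pics/s23.png

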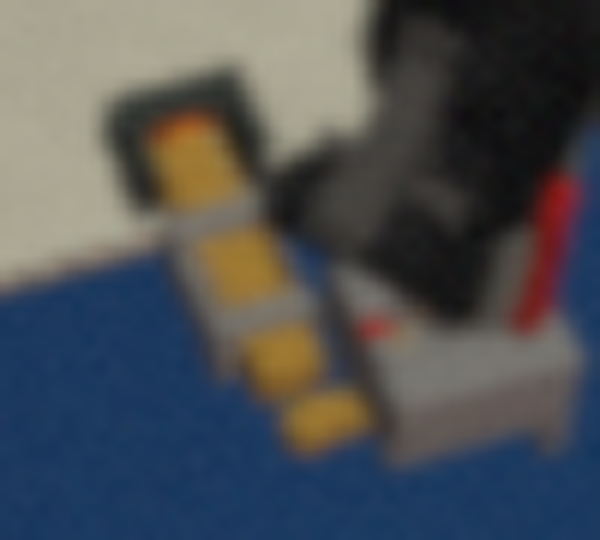

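Request:
carry_out --series "0.01 0.01 0 0 0 4; 0 0 0 0 0 4; 0 0 0 0 0 4; 0 0 0 0 0 4; 0 0 0 0 0 0; 0 0 0 0 0 4; 0 0 0 0 0 4; 0 0 0 0 0 4; 0 0 0 0 0 4; 0 0 0 0 0 0; 0 0 0 0 0 4; 0 0 0 0 0 0"

```text
t: 19.8
tcp_pos: [0.4871, 0.0085, 0.1345]
orientation: [0.737, 3.054, -0.001]
wrist_force: [0.4, 0.1, 2.3]
gripper_width: 0.098
```

```bash
python3 s.py s24
```

```text
t 19.8 d cm [0.08 0.07 0.  ] rot deg [5.000e-02 1.000e-02 1.512e+01] F [0.4 0.1 2.3] M [ 0.026 -0.058 -0.058] w 0.098 yawx 152.88
tau [-0.005  0.065 -0.034]
mz [ 0.029  0.032  0.023 -0.018 -0.042 -0.04 ] -0.003
```

Request:
carry_out --series "0.03 0.03 0 0 0 3; 0 0 0 0 0 3; 0 0 0 0 0 0; 0 0 0 0 0 3; 0 0 0 0 0 2; 0 0 0 0 0 0; 0 0 0 0 0 0"

```text
t: 20.8
tcp_pos: [0.487, 0.0084, 0.1345]
orientation: [-0.446, -3.11, 0.003]
wrist_force: [0.0, -1.1, 0.6]
gripper_width: 0.093
```

```bash
python3 s.py s25
python3 - <<'E'
from h import *
o=get_obs();np.save("o3.npy",o,allow_pickle=True);a=grab_frame("wrist");cv2.imwrite("pics/w5.png",a)
cv2.imwrite("pics/w5c.png",cv2.resize(a[150:350,180:380],None,fx=3,fy=3,interpolation=cv2.INTER_CUBIC))
E
```

```text
t 20.8 d cm [0.09 0.08 0.  ] rot deg [ 0.13 -0.01  4.32] F [ 0.  -1.1  0.6] M [ 0.052 -0.029 -0.006] w 0.093 yawx 163.68
tau [0.    0.03  0.005]
mz [-0.01  -0.025 -0.016 -0.003 -0.051 -0.052] -0.026
```

View pics/s25.png

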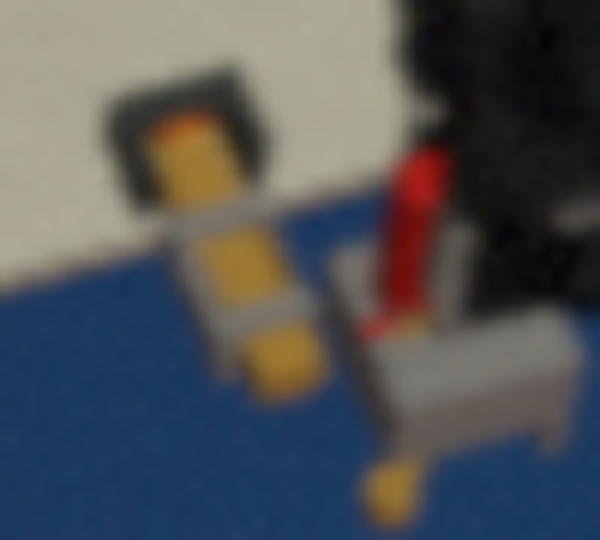

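View pics/w5c.png

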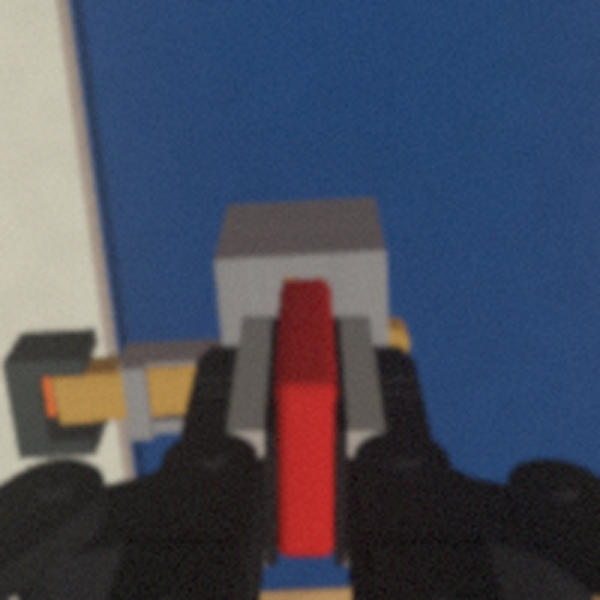

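Request:
carry_out --series "0.03 0.03 0 0.1 0 2.5; 0 0 0 0 0 0; 0 0 0 0 0 2.5; 0 0 0 0 0 0; 0 0 0 0 0 0"

```text
t: 21.65
tcp_pos: [0.487, 0.0083, 0.1345]
orientation: [-0.312, -3.125, 0.002]
wrist_force: [-0.2, -0.0, 1.8]
gripper_width: 0.095
```

```bash
python3 s.py s26
python3 - <<'E'
from h import *
o=get_obs();np.save("o3.npy",o,allow_pickle=True);a=grab_frame("wrist");cv2.imwrite("pics/w6.png",a)
cv2.imwrite("pics/w6c.png",cv2.resize(a[150:350,180:380],None,fx=3,fy=3,interpolation=cv2.INTER_CUBIC))
E
```

```text
t 21.65 d cm [0.09 0.09 0.  ] rot deg [ 0.07 -0.05 -0.6 ] F [-0.2 -0.   1.8] M [-0.081  0.066 -0.021] w 0.095 yawx 168.6
tau [-0.051 -0.08  -0.001]
mz [ 0.013 -0.003 -0.025 -0.047 -0.06  -0.084] -0.034
```

View pics/w6c.png

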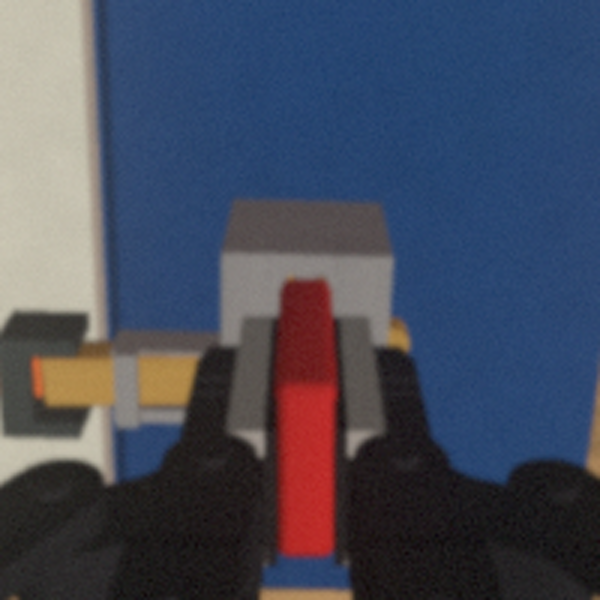

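Request:
carry_out --series "0 0 0.3 0 0 0; 0 0 0 0 0 0; 0 0 0.3 0 0 0; 0 0 0 0 0 0"

```text
t: 22.4
tcp_pos: [0.4865, 0.0084, 0.1406]
orientation: [-0.31, -3.124, 0.002]
wrist_force: [0.5, -0.8, -1.5]
gripper_width: 0.096
```

```bash
python3 -c "
from h import *
need([.487,.0083,.165],168.3);print(get_obs()['tau'][4:])"
```

```text
t 22.4 d cm [ 0.05 -0.01  2.44] rot deg [ 0.06 -0.11 -0.38] F [ 0.5 -0.8 -1.5] M [-0.001 -0.063 -0.006] w 0.096 yawx 168.68
[-0.10132707  0.0670246   0.07450297]
```

Request:
carry_out --series "0.03 0 0.3 0 0 0; 0 0 0 0 0 0; 0 0 0.4 0 0 0; 0 0 0 0 0 0; 0 0 0.4 0 0 0; 0 0 0 0 0 0"

```text
t: 23.0
tcp_pos: [0.4868, 0.0084, 0.1526]
orientation: [-0.31, -3.125, 0.002]
wrist_force: [-0.0, -0.2, -0.2]
gripper_width: 0.093
```

Request:
carry_out --series "0 0 0.4 0 0 0; 0 0 0 0 0 0; 0 0 0.5 0 0 0; 0 0 0.5 0 0 0; 0 0 0 0 0 0"

```text
t: 23.5
tcp_pos: [0.4868, 0.0084, 0.168]
orientation: [-0.31, -3.125, 0.002]
wrist_force: [0.5, -0.2, -0.6]
gripper_width: 0.099
```

Run:
```python
from h import *
need([.487,.0083,.165],168.3)
a=grab_frame("wrist");cv2.imwrite("pics/w7.png",a)
a=grab_frame("scene");cv2.imwrite("pics/s27.png",cv2.resize(a[160:250,290:390],None,fx=6,fy=6,interpolation=cv2.INTER_CUBIC))
```

```text
t 23.5 d cm [ 0.02 -0.01 -0.3 ] rot deg [ 0.07 -0.1  -0.38] F [ 0.5 -0.2 -0.6] M [ 0.054 -0.041 -0.032] w 0.099 yawx 168.68
```

View pics/s27.png

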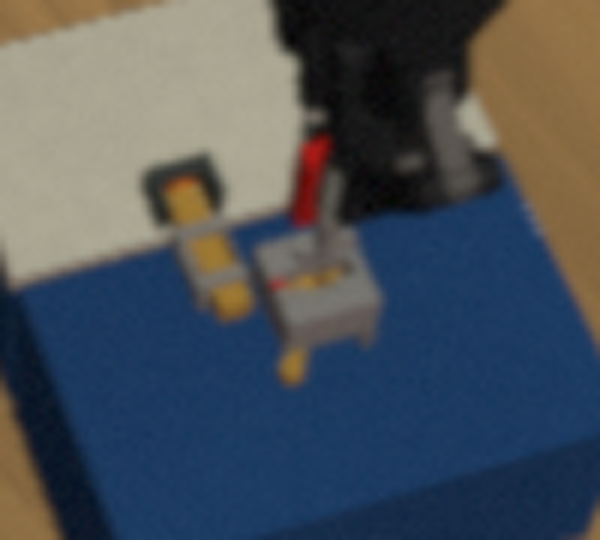

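Request:
carry_out --series "0 0 2 0 0 0; 0 0 2.5 0 0 0; -0.4 1.5 0.5 0 0 0; -0.8 3 0 0 0 0; -0.8 3 0 0 0 0; -0.8 3 0 0 0 0; -0.8 3 0 0 0 0; -0.8 3 0 0 0 0; -0.8 3 0 0 0 0; -0.4 1.5 0 0 0 0; 0 0 0 0 0 0; 0 0 0 0 0 0"

```text
t: 24.8
tcp_pos: [0.4211, 0.2299, 0.2141]
orientation: [-0.308, -3.118, 0.002]
wrist_force: [0.2, -0.9, -0.4]
gripper_width: 0.094
```

Run:
```python
from h import *
need([.422,.2455,.22],168.3)
o=get_obs();np.save("o4.npy",o,allow_pickle=True)
a=grab_frame("wrist");cv2.imwrite("pics/w8.png",a)
a=grab_frame("scene");cv2.imwrite("pics/s28.png",a)
```

```text
t 24.8 d cm [0.09 1.56 0.59] rot deg [ 0.01 -0.47 -0.44] F [ 0.2 -0.9 -0.4] M [-0.028 -0.063  0.047] w 0.094 yawx 168.73
```

View pics/w8.png

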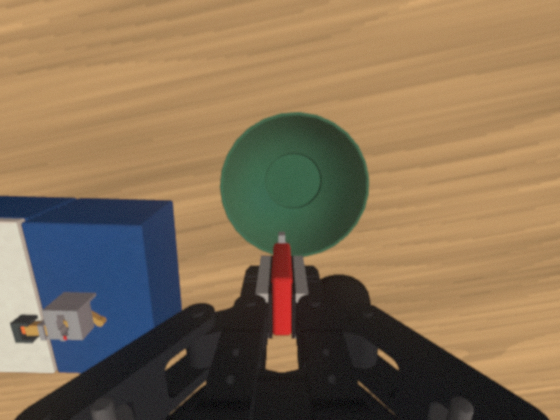

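View pics/s28.png

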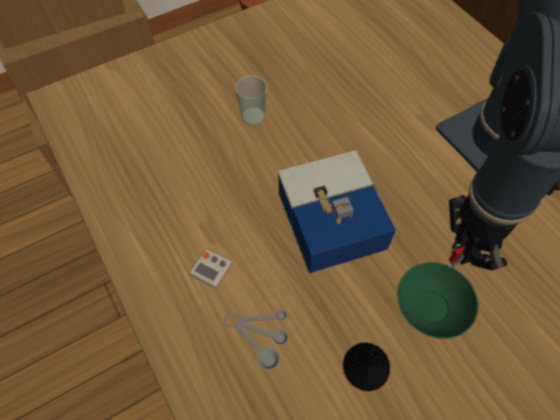

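Run:
```python
from h import *
o=np.load("o4.npy",allow_pickle=True).item()
print(onz("wrist",(294.5,184),.05,o),onz("wrist",(292.5,181),.005,o))
print(onz("wrist",(221,184),.05,o),onz("wrist",(369,184),.05,o))
print("funnel",onz("wrist",(345,293),.095,o),onz("top",(152,201),.04))
```

```text
[0.41467523 0.24515098 0.05      ] [0.42120616 0.24332435 0.005     ]
[0.39988603 0.17067356 0.05      ] [0.4296535  0.32058063 0.05      ]
funnel [0.52275213 0.27434359 0.095     ] [0.59513402 0.26062731 0.04      ]
```

Request:
carry_out --series "0 1.5 -2 0 -0.4 -0.4; 0 0 -3 0 0 0; 0 0 -3 0 0 0; 0 0 -2 0 0 0; 0 0 0 0 0 0; 0 0 0 0 0 0"

```text
t: 25.5
tcp_pos: [0.4248, 0.2383, 0.1114]
orientation: [0.34, 3.121, -0.003]
wrist_force: [-0.8, 0.2, 0.1]
gripper_width: 0.09
```

Run:
```python
from h import *
need([.420,.245,.042],168.3)
```

```text
t 25.5 d cm [-0.48  0.67 -6.94] rot deg [0.11 0.08 0.75] F [-0.8  0.2  0.1] M [-0.018  0.001 -0.041] w 0.09 yawx 167.55
```

Request:
carry_out --series "-0.4 0.6 -1.5 0 0 0; 0 0 -1.5 0 0 0; 0 0 0 0 0 0; 0 0 -1.5 0 0 0; 0 0 0 0 0 0; 0 0 -1 0 0 0; 0 0 0 0 0 0; 0 0 0 0 0 0"

```text
t: 26.3
tcp_pos: [0.427, 0.2445, 0.0636]
orientation: [0.351, 3.109, 0.007]
wrist_force: [0.1, -0.7, -0.2]
gripper_width: 0.099
```

Run:
```python
from h import *
need([.420,.245,.042],168.3)
a=grab_frame("wrist");cv2.imwrite("pics/w9.png",a)
```

```text
t 26.3 d cm [-0.7   0.05 -2.16] rot deg [-0.16  0.75  1.16] F [ 0.1 -0.7 -0.2] M [-0.085 -0.013  0.035] w 0.099 yawx 167.13
```

View pics/w9.png

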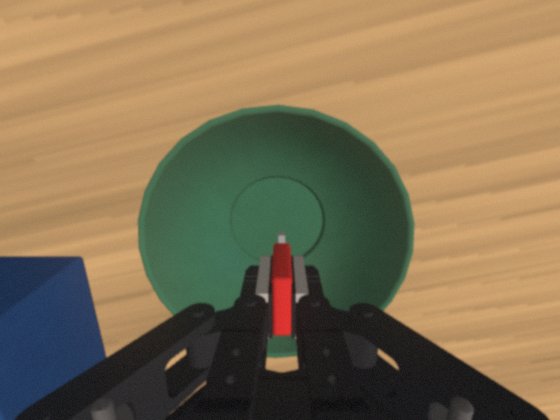

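Request:
carry_out --series "-0.7 0 -0.7 0 0.7 0; 0 0 0 0 0 0; 0 0 -0.7 0 0 0; 0 0 0 0 0 0; 0 0 0 0 0 0"

```text
t: 26.85
tcp_pos: [0.4193, 0.2446, 0.0488]
orientation: [-0.352, -3.122, -0.004]
wrist_force: [-0.3, -0.5, -0.6]
gripper_width: 0.093
```

Run:
```python
from h import *
need([.420,.245,.042],168.3);print(get_obs()["joints"].round(2))
```

```text
t 26.85 d cm [ 0.07  0.04 -0.68] rot deg [-0.16 -0.    1.16] F [-0.3 -0.5 -0.6] M [-0.015 -0.018  0.001] w 0.093 yawx 167.14
[-0.21  0.62 -0.61  2.12  0.63  0.59  0.07]
```

Request:
carry_out --series "0 0 -0.4 0 0 0; 0 0 0 0 0 0; 0 0 -0.3 0 0 0; 0 0 0 0 0 0; 0 0 0 0 0 0"

```text
t: 27.35
tcp_pos: [0.4194, 0.2447, 0.0412]
orientation: [-0.352, -3.122, -0.004]
wrist_force: [-0.6, 0.2, 0.3]
gripper_width: 0.097
```

Run:
```python
from h import *
need([.420,.245,.042],168.3)
```

```text
t 27.35 d cm [0.06 0.03 0.08] rot deg [-0.16  0.    1.16] F [-0.6  0.2  0.3] M [-0.003  0.015 -0.   ] w 0.097 yawx 167.14
```

Request:
carry_out --series "0 0 -0.1 0 0 0; 0 0 0 0 0 0; 0 0 0 0 0 0"

```text
t: 27.65
tcp_pos: [0.4195, 0.2447, 0.0402]
orientation: [-0.352, -3.122, -0.005]
wrist_force: [-0.1, -0.4, -1.3]
gripper_width: 0.097
```

Run:
```python
from h import *
need([.420,.245,.042],168.3)
```

```text
t 27.65 d cm [0.05 0.03 0.18] rot deg [-0.17  0.02  1.16] F [-0.1 -0.4 -1.3] M [ 0.023 -0.016  0.046] w 0.097 yawx 167.14
```

Request:
carry_out --series "0 0 0 0 0 0; 0 0 0 0 0 0; 0 0 0 0 0 0; 0 0 0 0 0 0; 0 0 0 0 0 0; 0 0 0 0 0 0; 0 0 0 0 0 0; 0 0 0 0 0 0" --gripper 1.6

```text
t: 28.45
tcp_pos: [0.4197, 0.2449, 0.0405]
orientation: [0.352, 3.121, 0.005]
wrist_force: [-0.7, 0.9, -0.3]
gripper_width: 0.187
```

Run:
```python
from h import *
need([.420,.245,.042],168.3)
a=grab_frame("wrist");cv2.imwrite("pics/w10.png",a)
```

```text
t 28.45 d cm [0.03 0.01 0.15] rot deg [-0.19  0.05  1.16] F [-0.7  0.9 -0.3] M [-0.023  0.012 -0.004] w 0.187 yawx 167.14
```

View pics/w10.png

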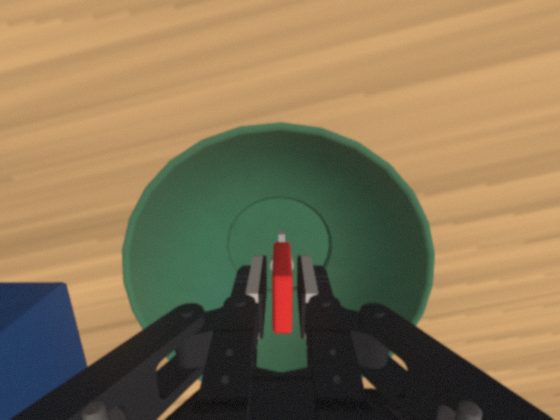

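Request:
carry_out --series "0 0 0.5 0 0 0; 0 0 0 0 0 0; 0 0 0.5 0 0 0; 0 0 0 0 0 0; 0 0 0.5 0 0 0; 0 0 0 0 0 0; 0 0 0 0 0 0"

```text
t: 29.2
tcp_pos: [0.4199, 0.245, 0.0572]
orientation: [0.352, 3.121, 0.006]
wrist_force: [1.0, 0.1, -1.3]
gripper_width: 0.187
```

Run:
```python
from h import *
need([.420,.245,.055],168.3)
a=grab_frame("wrist");cv2.imwrite("pics/w11.png",a)
```

```text
t 29.2 d cm [ 0.01  0.   -0.22] rot deg [-0.21  0.08  1.17] F [ 1.   0.1 -1.3] M [ 0.03  -0.023  0.019] w 0.187 yawx 167.13
```

View pics/w11.png

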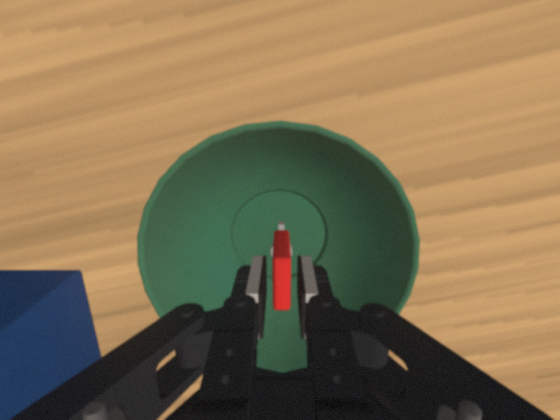

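Request:
carry_out --series "0.1 0.4 0 0 0 0; 0 0 0 0 0 0; 0.1 0.4 0 0 0 0; 0 0 0 0 0 0; 0.1 0.4 0 0 0 0; 0 0 0 0 0 0; 0.1 0.4 0 0 0 0; 0 0 0 0 0 0; 0.1 0.4 -0.1 0 0 0; 0 0 0 0 0 0; 0.1 0.4 -0.1 0 0 0; 0 0 0 0 0 0"

```text
t: 30.45
tcp_pos: [0.4263, 0.2717, 0.0547]
orientation: [0.351, 3.121, 0.006]
wrist_force: [0.3, 0.1, 1.0]
gripper_width: 0.185
```

Run:
```python
from h import *
need([.420,.245,.055],168.3)
a=grab_frame("wrist");cv2.imwrite("pics/w12.png",a)
```

```text
t 30.45 d cm [-0.63 -2.67  0.03] rot deg [-0.23  0.05  1.14] F [0.3 0.1 1. ] M [ 0.064 -0.027 -0.026] w 0.185 yawx 167.16
```

View pics/w12.png

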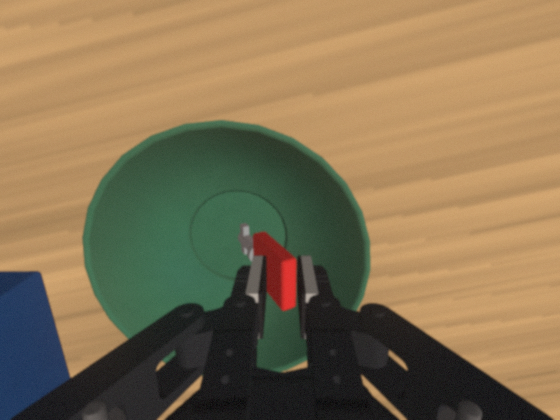

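Request:
carry_out --series "0.1 0.4 -0.1 0 0 0; 0 0 0 0 0 0; 0.1 0.4 -0.2 0 0 0; 0 0 0 0 0 0; 0.1 0.4 -0.2 0 0 0; 0 0 0 0 0 0; 0 0 0 0 0 0"

```text
t: 31.2
tcp_pos: [0.4294, 0.2842, 0.0491]
orientation: [0.351, 3.122, 0.005]
wrist_force: [-0.2, 0.3, -0.3]
gripper_width: 0.187
```

Run:
```python
from h import *
need([.420,.245,.055],168.3)
a=grab_frame("wrist");cv2.imwrite("pics/w13.png",a)
```

```text
t 31.2 d cm [-0.94 -3.92  0.59] rot deg [-0.19  0.04  1.15] F [-0.2  0.3 -0.3] M [ 0.034 -0.035  0.003] w 0.187 yawx 167.15
```

View pics/w13.png

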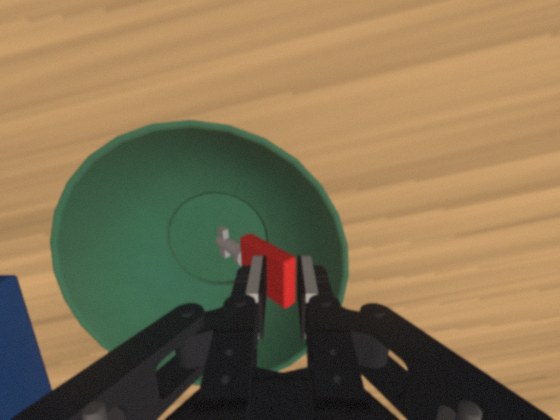

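Request:
carry_out --series "0 0 0.3 0 0 0; 0 0 0 0 0 0; 0 0 0.3 0 0 0; 0 0 0 0 0 0; 0 0 0.3 0 0 0; 0 0 0 0 0 0; 0 0 0.4 0 0 0; 0 0 0 0 0 0; 0 0 0.5 0 0 0; 0 0 0 0 0 0; 0 0 0 0 0 0"

```text
t: 32.35
tcp_pos: [0.4295, 0.2836, 0.0691]
orientation: [0.352, 3.121, 0.005]
wrist_force: [0.5, -0.3, -0.4]
gripper_width: 0.186
```

Run:
```python
from h import *
need([.420,.245,.055],168.3)
a=grab_frame("wrist");cv2.imwrite("pics/w14.png",a)
```

```text
t 32.35 d cm [-0.95 -3.86 -1.41] rot deg [-0.17  0.06  1.18] F [ 0.5 -0.3 -0.4] M [ 0.015  0.052 -0.014] w 0.186 yawx 167.12
```

View pics/w14.png

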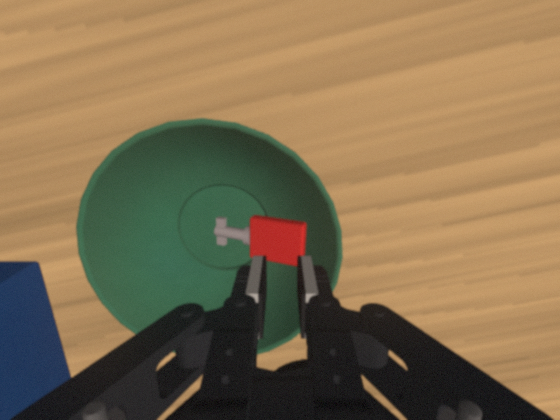

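The key lies in the bowl. Now I raise the gripper clear and check everything.

Request:
carry_out --series "0 0 1 0 0 0; 0 0 2 0 0 0; 0 0 3 0 0 0; 0 0 4 0 0 0; 0 0 4 0 0 0; 0 0 3 0 0 0; 0 0 0 0 0 0; 0 0 0 0 0 0; 0 0 0 0 0 0"

```text
t: 33.3
tcp_pos: [0.4261, 0.2832, 0.2488]
orientation: [-0.347, -3.12, -0.004]
wrist_force: [1.2, 0.1, -0.6]
gripper_width: 0.187
```

Run:
```python
from h import *
need([.420,.245,.055],168.3)
w=grab_frame("wrist");cv2.imwrite("pics/w15.png",w)
t=grab_frame("top");s=grab_frame("scene");cv2.imwrite("pics/t15.png",t);cv2.imwrite("pics/s15f.png",s)
for n,a in(("top",t),("scene",s)):
    d=cv2.absdiff(a,cv2.imread(f"pics/{n}0.png")).max(2)
    for k,b in dict(top=dict(jar=(400,265,455,312),funnel=(130,180,175,222),timer=(275,135,320,178),spoons=(195,135,262,185)),scene=dict(jar=(230,70,272,128),timer=(188,247,235,290),funnel=(340,340,395,392),spoons=(222,305,292,370)))[n].items():
        r=d[b[1]:b[3],b[0]:b[2]];print(n,k,r.max(),(r>40).sum())
```

```text
t 33.3 d cm [ -0.61  -3.82 -19.38] rot deg [-0.16 -0.11  0.98] F [ 1.2  0.1 -0.6] M [-0.052 -0.023 -0.035] w 0.187 yawx 167.32
top jar 4 0
top funnel 9 0
top timer 4 0
top spoons 4 0
scene jar 5 0
scene timer 5 0
scene funnel 16 0
scene spoons 6 0
```

View pics/w15.png

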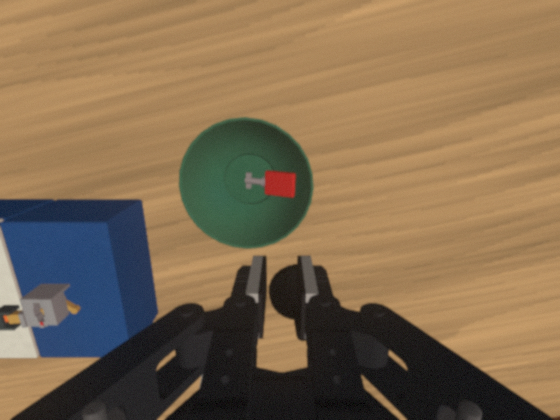

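View pics/s15f.png

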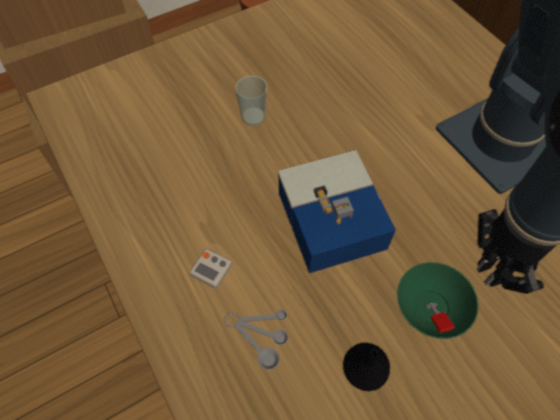

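The key lies in the bowl with its tip near (247,181) and its head near (280,184) in the wrist view. The bolt is thrown, the arm is clear, and the other objects haven't moved.

```bash
python3 -c "
from cell import *
print(finish_job())"
```

```text
the job is handed in; nothing more can be done
None
```

I locked the box, took the key out and laid it in the green bowl. The job was handed in at about 33 s of the 72 s allowed; it reports no verdict.

- **Locking:** I turned the key clockwise in 1° steps. Resistance began at about 74° clockwise of key-out. I stopped at about 0.14–0.16 N m on the key, which I estimate at 5 N on the buffer. That force comes from torque readings and was not measured directly.
- **Removing the key:** I turned it back to key-out, within about 1° of the box's x axis. It lifted out with under 2 N of pull, and the pictures show the bolt still resting on the buffer.
- **Placing the key:** I released it upright with its tip about 1 mm above the bowl floor. Because it stood on end, I tipped it over gently between the fingers, and it now lies inside the bowl.
- **Last checks:** Before-and-after pictures show no change at the jar, funnel, timer or spoons. The gripper is empty and about 20 cm above the bowl.
- **What went less well:** While turning, my small sideways corrections pushed the key against the bore. The wrist showed about 3 N and up to 0.7 N m of tilting moment until I eased it off. I could not measure the force between key and lock directly. By camera I first expected the bolt to meet the buffer at about 63–66°; it came later, and I went by feel.

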